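# Lift a gauge block with sprung tongs squeezed to their index mark

## Task

Take the sprung gauge-block tongs from their wooden rest, bring their tips down on either side of the tallest gauge block in the stand and squeeze the tongs to their index mark (tip gap 17 mm) and no further, so that the two sprung pads take the block gently. Lift the block straight up out of its pocket, about 7 cm, and finish while still holding it there, upright and steady in the tongs with the tips at the mark. Touch the block only with the tongs' pads, never press it hard, and leave the other two blocks and the things around alone.

Things in the scene. Friction and masses are not known exactly. Their poses are not given: they have to be found in the camera images.
- tongs: Sprung steel gauge-block tongs (bent-tip tweezers), 80 g, 150 mm long, lying level on the wooden rest at the start. Origin on the centre line midway between the two ridged grip plates, at mid height of the 12 mm high arms (50 mm above the bench at the start). x points to the tips, y to the left arm, z up. The arms spread like a V from pivots 90 mm behind the origin.
- left_grip (a point): Outer face of the left arm's ridged grip plate (32 mm long, 14 mm high), where a finger presses along the tongs' y. Width to right_grip: 36 mm open, 25 mm at the mark; 1 mm less there closes the tips by 1.5 mm. The spring pushes each plate outward with 6 N when open and 10 N at the mark, plus 1.5 times the pad force.
- right_grip (a point): Outer face of the right arm's grip plate, mirror image of left_grip. A thin guide pin crosses the arms 18 mm ahead of the grip plates' middle; the black ring on it is flush with the outer face of the right arm when the tips are at the index mark, and lies between the arms when they are more open.
- left_tip (a point): Inner steel face of the left (+y) tip, at its pad's centre, 44 mm ahead of the tongs' origin and 26 mm below it. Tip gap = distance to right_tip: 34 mm open, 17 mm at the index mark, 11 mm fully closed. The steel tips reach 6 mm below this point.
- right_tip (a point): Inner steel face of the right (-y) tip, mirror image of left_tip.
- left_pad: Black sprung pad on the inside of the left tip, 10 mm long, 8 mm high, 5.5 mm thick; origin at the centre of its back face. It springs back into the tip by up to 4 mm (0.5 N to start, then 1 N per mm). On a 9 mm block the pads touch at a tip gap of 20 mm, press with 2 N at 17 mm and bottom hard at 12 mm.
- right_pad: The same pad in the right tip, mirror image of left_pad.
- tongs_rest: Fixed wooden rest of the tongs, base 92 x 56 x 8 mm, origin at the centre of its underside. The heel lies between two cheeks on a post at its -x end, the arms on a saddle 44 mm high at its +x end, with a tongue 8 mm wide and high between them. The tongs' origin is 60 mm ahead (+x) of the rest's and 50 mm up: the grip plates stand free ahead of the rest. The tongs lift straight up.
- block_stand: Fixed wooden stand, 62 x 150 x 12 mm, origin at the centre of its underside. Three pockets 4 mm deep and 11 mm wide in a row along its y, 45 mm apart, their length (37 mm) along its x.
- gauge_block_2: The tallest gauge block, the one to lift: steel, 9 mm thick (its x), 30 mm long (its y), 20 mm high, about 55 g. Origin at the centre of its underside. It stands upright in one of the three pockets, 4 mm deep in it, its length along the stand's x. Good pad height: 13 mm above its underside.
- gauge_block_1: Bystander gauge block, 9 x 30 x 12 mm high, in another pocket. Origin at the centre of its underside.
- gauge_block_3: Bystander gauge block, 9 x 35 x 9 mm high, in another pocket. Origin at the centre of its underside.
- ring_gauge: Bystander: steel ring gauge, 58 mm across, 18 mm high, lying on the bench.
- step_shaft: Bystander: stepped steel shaft, 22 mm thick, 101 mm long, lying on the bench.
- bushing: Bystander: bronze bushing, 22 mm across, 21 mm high, standing on the bench.
- left_arm: The left arm of the tongs with its bent-down steel tip and pad; origin at its pivot by the heel.
- right_arm: The right arm of the tongs with its bent-down steel tip and pad; origin at its pivot by the heel.
There are look-alikes about, which are no part of the job. Of the things shaped like the gauge_block_2, the steel one is meant.

How it is judged:
By the outcome, as a careful person would: the job done as asked, in the order asked, and still so for the second after the job is handed in, while the arm keeps its last pose, push and grip.
It also fails if it takes over 51 s, if anything falls off the work surface, if the arm or the gripper's body presses on something with over 40 N, if the wrist force passes 120 N, or if a joint passes its speed limit or range.

## Robot

A 6-joint arm with a two-finger parallel gripper is mounted at the origin on a cart in front of the work surface, level with it; the furniture and walls round the work are solid. World frame = base frame: x ahead of the robot, y to its left, z up, the work surface at z = 0. Lengths are in m, angles in degrees, forces in N, time in s.
With the tool pointing down it reaches from about 0.375 to 0.9 m from the base axis. Payload 3.1 kg.
Tool frame: the origin (TCP) lies at the very end of the fingers, on their centre line; the grasp point (between the pads) lies bot.grip_point_offset behind it (bot.grip_point_offset is the distance from the TCP to the grasp point, in m); z points along the fingers, y is the line along which they close (so a half turn about z gives the same grasp; the last joint's range is limited). The gripper opens to 87 mm and grips with 3 to 60 N. Pads are 19 mm wide; open, the fingers measure 117 mm over their backs; the gripper's body (75 mm by 190 mm) begins 51 mm behind the grasp point.
Start: joints at [57.783, 30.224, 82.088, -0, 67.689, -10.227], TCP at [0.234, 0.58, 0.223] pointing down, gripper open.
Joint ranges: [-176.69, 176.69], [-43.24, 126.21], [12.49, 139.97], [-82, 262], [0, 151.66], [-163.58, 163.58]. Speed limits (degrees/s): [159.86, 159.86, 180, 180, 180, 180].

## Interface

Orientations are given as a 3x3 rotation matrix whose columns are the frame's x, y, z axes.
In Python, from rig import bot, viewer, ticket gives the robot as it stands.
- The arm moves only by the tool servo_tool, never from a script. Its argument "targets" is a list of rows, each an object with "offset": the shift along the tool's x, y, z in m, a list of three; "dr": the turn, a rotation vector about the tool's x, y, z in degrees, a list of three. In form: [{"offset": [x, y, z], "dr": [ax, ay, az]}, ...]. A call has 1 to 20 rows; each row is the pose to reach, as a shift and turn from the pose commanded when the call began, along the tool's axes at that moment; what a row does not reach only later rows make up. A row lasts 1/12 s, in which the tool goes at most 41.7 mm and 7.16 degrees, less where a joint would pass 70% of its speed; a pose out of reach is approached as far as the arm can. A call with a gripper value outside its range is refused whole. "gripper" is the gripper command: -1 is fully open, 1 is shut, values between are in proportion, set as the call begins (left out, the last holds). The fingers move at their own pace and stop on an object; the grip force is fixed at half the most. Time passes only in rows, so rows that repeat a pose let the fingers close. It gives the time, the measured TCP pose, the force, the opening and the grip force at its end, in the units of the state.
- bot.read_state(): the state, without advancing time (a new reading comes with each control period).
- viewer.capture(name): name is "scene" or "top"; returns a dict with "color" (420x560x3 uint8, red, green, blue), "camera_matrix" (3x3 intrinsics, pixels), "k1" (the pictures are not rectified: a ray, as slopes to the right and down, at radius r is drawn at 1 + k1 r^2 times it, then the intrinsics apply), "R" (3x3) and "t" (3): a world point X has camera coordinates R X + t. Camera axes: x right, y down, z forward; pixel columns grow to the right and rows downward; lengths in m; the calibration is good to about 2 mm. A picture is of the moment at which its call begins. There is no depth.
- ticket.hand_in(): hands the job in; it is judged then, once.
The state is a dict: "time_s": time; "joint_positions": joint angles; "qvel": joint speeds; "tau": joint torques, N m; "position": TCP position; "tcp_rot": TCP orientation; "force": force on the tool from outside, world axes, zero at the start; "moment": the same for the moment, N m; "opening": opening from 0.0 (shut) to 1.0 (fully open); "grasp_force": force on a finger pad.
Only numpy, scipy, OpenCV 4.12 (cv2) and the standard library are available. Lean on these libraries where they do the work, as an engineer would, in place of code of your own. Each camera call takes 0.05 s, during which the arm holds its last target. There are 200 camera calls.

## Working session

There is one attempt and no reset: what is moved stays moved. The work goes in short steps, Python scripts to look and compute and a tool call to move; the robot and the scene stay as the last step left them, time stands still between calls to the robot, and variables do not carry over. Pictures are saved under pics/ and viewed, at most 10 in all, crops included, and the job is handed in when it is done.

Besides the shell and the picture viewer there is one more tool, called after "Request:" as name(argument=value, ...) on one line, values as JSON. servo_tool: Moves the arm, as the interface text tells. Its arguments: {"type":"object","properties":{"targets":{"type":"array"},"gripper":{"type":"number"}},"required":["targets"]}

```bash
mkdir -p pics; ls; cat > h.py <<'E'
import numpy as np, cv2
from rig import bot, viewer, ticket
def cap(n,f):
    c=viewer.capture(n); np.savez(f'pics/{f}.npz',**c); cv2.imwrite(f'pics/{f}.png',c['color'][:,:,::-1]); return c
def ray(c,uv):
    K=np.array(c['camera_matrix'],float);R=np.array(c['R']);t=np.array(c['t'])
    d=np.array([c['k1'],0,0,0],float).reshape(-1)
    p=cv2.undistortPoints(np.array([[uv]],float),K,d)[0,0]
    return -R.T@t, R.T@np.array([p[0],p[1],1.])
def onz(c,uv,z):
    o,d=ray(c,uv); return o+d*(z-o[2])/d[2]
def proj(c,X):
    p=cv2.projectPoints(np.array([X],float),cv2.Rodrigues(np.array(c['R'],float))[0],np.array(c['t'],float),np.array(c['camera_matrix'],float),np.array([float(c['k1']),0,0,0]))[0]
    return p[0,0]
def tri(c1,p1,c2,p2):
    o1,d1=ray(c1,p1);o2,d2=ray(c2,p2)
    s=np.linalg.lstsq(np.c_[d1,-d2],o2-o1,rcond=None)[0]
    a,b=o1+d1*s[0],o2+d2*s[1]; return (a+b)/2,np.linalg.norm(a-b)
E
python3 - <<'E'
from h import *
a=cap('scene','s0');b=cap('top','t0')
im=np.hstack([a['color'],b['color']])[:,:,::-1]
print(bot.grip_point_offset,bot.read_state(),a['k1'],a['camera_matrix'])
for c in(a,b):print(-np.array(c['R']).T@c['t'],c['R'])
E
```

```text
pics
0.0187 {'time_s': 0.1, 'joint_positions': array([ 5.77813217e+01,  3.02731992e+01,  8.21475426e+01, -2.81301315e-03,
        6.76900439e+01, -1.02279164e+01]), 'qvel': array([-0.03622284, -0.18277477, -0.13329137, -0.07490054,  0.11062831,
       -0.03700361]), 'tau': array([ 7.02538529e-06, -4.40984595e+01, -1.77150142e+01,  6.34621060e-02,
        5.33829792e-02, -4.74519641e-05]), 'position': array([0.23367566, 0.57897223, 0.22168255]), 'tcp_rot': array([[-9.27251089e-01,  3.74438824e-01, -9.92461856e-04],
       [ 3.74440020e-01,  9.27249651e-01, -1.66005752e-03],
       [ 2.98669924e-04, -1.91090758e-03, -9.99998130e-01]]), 'force': array([-0.22267467,  0.14639521, -0.24764754]), 'moment': array([ 0.01354467,  0.01125437, -0.02296154]), 'grasp_force': 0.0, 'opening': 0.9993600473954662} 0.03841528224248502 [[439.46036572   0.         280.12030036]
 [  0.         439.46036572 208.34998207]
 [  0.           0.           1.        ]]
[ 0.31325238 -0.30614516  0.78068944] [[ 0.88612293 -0.46336923 -0.00866641]
 [-0.36248362 -0.68130036 -0.63595239]
 [ 0.28877634  0.56667343 -0.77167963]]
[0.44095647 0.23143728 1.01449014] [[ 0.02558324 -0.99932193  0.02647991]
 [-0.9897932  -0.02903633 -0.13952173]
 [ 0.14019601 -0.02264022 -0.98986489]]
```

View pics/s0.png

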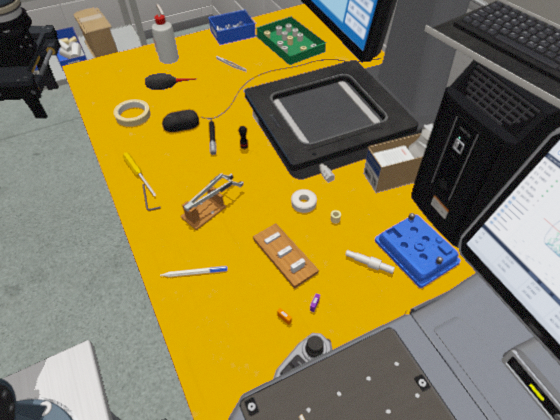

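View pics/t0.png

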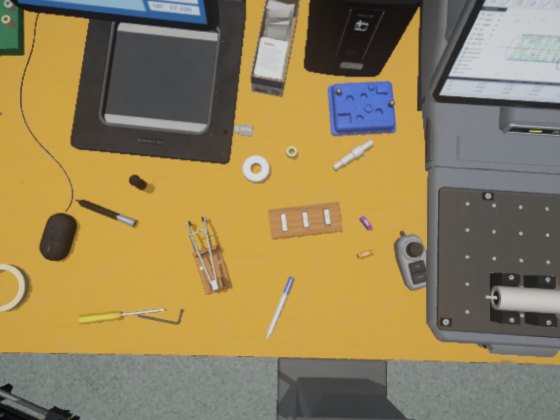

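The scene view shows the tongs on their rest at about (210,198) and the stand with three blocks at (285,254). In the top view they are at (208,255) and (305,220). Next I'll enlarge both.

```bash
python3 - <<'E'
from h import *
a=cv2.imread('pics/s0.png');b=cv2.imread('pics/t0.png')
f=lambda i,x,y:cv2.resize(i[y:y+60,x:x+80],(400,300),interpolation=cv2.INTER_CUBIC)
m=np.vstack([np.hstack([f(a,175,168),f(a,245,225)]),np.hstack([cv2.resize(b[210:300,170:290],(400,300),interpolation=cv2.INTER_CUBIC),f(b,265,190)])])
cv2.imwrite('pics/m1.png',m)
E
```

```text
(no output)
```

View pics/m1.png

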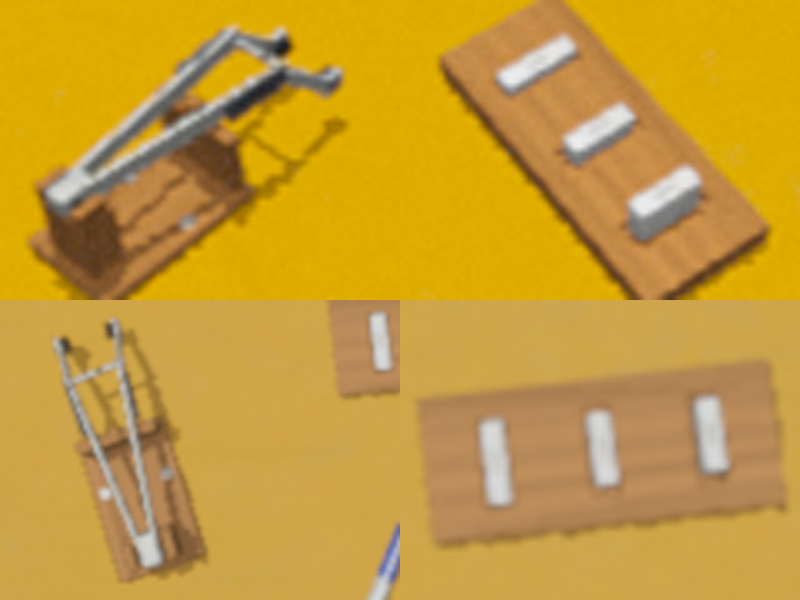

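The three candidates in the stand, by scene pixels, are (282,238) for the low long block, (294,251) for the low one, and (298,266) for the one with a clearly taller side face. The last is the tall steel block, the right-hand one in the top view at (327,217). The coloured pieces on the bench aren't steel. Now I'll measure.

```bash
cat > m.py <<'E'
from h import *
ld=lambda f:dict(np.load(f'pics/{f}.npz'))
a=ld('s0');b=ld('t0')
def masks(c,x0,y0,x1,y1,z,lab,thr=60,vmin=150):
    hsv=cv2.cvtColor(c['color'],cv2.COLOR_RGB2HSV)
    m=np.zeros(hsv.shape[:2],np.uint8); r=hsv[y0:y1,x0:x1]
    m[y0:y1,x0:x1]=((r[...,1]<thr)&(r[...,2]>vmin))*255
    for k in cv2.findContours(m,0,2)[0]:
        if cv2.contourArea(k)<10: continue
        rc=cv2.minAreaRect(k); box=cv2.boxPoints(rc)
        P=np.array([onz(c,p,z)[:2] for p in box]); e=P[1]-P[0],P[2]-P[1]
        l=max(e,key=np.linalg.norm)
        print(lab,np.round(rc[0],1),'ctr',onz(c,rc[0],z)[:2].round(4),'size',[round(np.linalg.norm(q)*1e3,1) for q in e],'ang',round(np.degrees(np.arctan2(l[1],l[0]))%180,1))
masks(b,268,195,342,240,.028,'top blk'); masks(a,250,225,320,285,.028,'scn blk')
# stand outline in top view: wood mask
for c,z,w,l in((b,.012,(262,195,348,245),'t'),(a,.012,(245,218,325,290),'s')):
    hsv=cv2.cvtColor(c['color'],cv2.COLOR_RGB2HSV); x0,y0,x1,y1=w
    bg=np.median(hsv[y0:y0+3,x0:x0+10].reshape(-1,3),0)
    m=np.zeros(hsv.shape[:2],np.uint8); r=hsv[y0:y1,x0:x1].astype(int)
    m[y0:y1,x0:x1]=(abs(r[...,0]-bg[0])>5)*255
    m=cv2.morphologyEx(m,cv2.MORPH_CLOSE,np.ones((5,5)))
    k=max(cv2.findContours(m,0,2)[0],key=cv2.contourArea); bx=cv2.boxPoints(cv2.minAreaRect(k))
    P=np.array([onz(c,p,z)[:2] for p in bx]); print(l,'stand',P.mean(0).round(4),[np.linalg.norm(P[i+1]-P[i]).round(4) for i in(0,1)],[np.degrees(np.arctan2(*(P[i+1]-P[i])[::-1])).round(1) for i in(0,1)])
# tongs by mosaic pixels
S=lambda x,y:(175+x/5-.4,168+y/5-.4); T=lambda x,y:(170+x*.3-.35,210+(y-300)*.3-.35)
for n,s,t in[('heel',(68,190),(148,550)),('Rtip',(327,78),(112,326)),('Ltip',(280,42),(62,344)),('pinL',(233,32),(70,381)),('pinR',(280,68),(120,366))]:
    X,g=tri(a,S(*s),b,T(*t)); print(n,X.round(4),'gap',g.round(4),'top@.05',onz(b,T(*t),.054)[:2].round(4))
E
python3 m.py
```

```text
top blk [283.6 222. ] ctr [0.5458 0.1963] size [np.float64(10.3), np.float64(34.3)] ang 8.4
top blk [304.9 219.1] ctr [0.5531 0.1522] size [np.float64(10.6), np.float64(30.2)] ang 8.1
top blk [326.7 216.4] ctr [0.56  0.107] size [np.float64(11.0), np.float64(31.6)] ang 8.7
scn blk [297.2 263. ] ctr [0.5593 0.1042] size [np.float64(31.4), np.float64(11.3)] ang 5.7
scn blk [284.2 250.2] ctr [0.5505 0.1438] size [np.float64(31.7), np.float64(10.5)] ang 10.9
scn blk [271.8 237. ] ctr [0.5432 0.1855] size [np.float64(36.8), np.float64(10.8)] ang 8.9
t stand [0.5533 0.151 ] [np.float64(0.1461), np.float64(0.0588)] [np.float64(-81.6), np.float64(-172.9)]
s stand [0.553 0.148] [np.float64(0.0707), np.float64(0.164)] [np.float64(19.4), np.float64(-83.9)]
heel [0.4148 0.3319 0.0487] gap 0.0005 top@.05 [0.4152 0.3313]
Rtip [0.5504 0.3634 0.0215] gap 0.0017 top@.05 [0.5476 0.3589]
Ltip [0.5388 0.3932 0.0239] gap 0.0002 top@.05 [0.5359 0.3883]
pinL [0.5138 0.3826 0.0526] gap 0.0003 top@.05 [0.5138 0.3823]
pinR [0.524  0.3533 0.0509] gap 0.0003 top@.05 [0.5236 0.353 ]
```

```bash
cat >> h.py <<'E'
from scipy.spatial.transform import Rotation as Ro
def go(p,head,pc=None,Rc=None,pitch=0):
    """offset/dr from the current pose to TCP p, tool down, tool y heading 'head'"""
    s=bot.read_state(); R0=np.array(s['tcp_rot']) if Rc is None else Rc; p0=s['position'] if pc is None else pc
    h=np.radians(head); y=np.array([np.cos(h),np.sin(h),0]); z=np.array([0,0,-1.]); R1=np.c_[np.cross(y,z),y,z]
    print('t',s['time_s'],'off',(R0.T@(np.array(p)-p0)).round(4),'dr',Ro.from_matrix(R0.T@R1).as_rotvec(degrees=True).round(2))
    return R1
E
python3 -c "
from h import *
go([.5025,.3625,.125],109.6)"
```

```text
t 0.1 off [-0.3304 -0.0999  0.0968] dr [ -0.1   -0.06 -41.59]
```

Request:
servo_tool(targets=[{"offset": [-0.33, -0.1, 0.097], "dr": [0, 0, -41.6]}, {"offset": [-0.33, -0.1, 0.097], "dr": [0, 0, -41.6]}, {"offset": [-0.33, -0.1, 0.097], "dr": [0, 0, -41.6]}, {"offset": [-0.33, -0.1, 0.097], "dr": [0, 0, -41.6]}, {"offset": [-0.33, -0.1, 0.097], "dr": [0, 0, -41.6]}, {"offset": [-0.33, -0.1, 0.097], "dr": [0, 0, -41.6]}, {"offset": [-0.33, -0.1, 0.097], "dr": [0, 0, -41.6]}, {"offset": [-0.33, -0.1, 0.097], "dr": [0, 0, -41.6]}, {"offset": [-0.33, -0.1, 0.097], "dr": [0, 0, -41.6]}, {"offset": [-0.33, -0.1, 0.097], "dr": [0, 0, -41.6]}, {"offset": [-0.33, -0.1, 0.097], "dr": [0, 0, -41.6]}, {"offset": [-0.33, -0.1, 0.097], "dr": [0, 0, -41.6]}, {"offset": [-0.33, -0.1, 0.097], "dr": [0, 0, -41.6]}, {"offset": [-0.33, -0.1, 0.097], "dr": [0, 0, -41.6]}, {"offset": [-0.33, -0.1, 0.097], "dr": [0, 0, -41.6]}], gripper=-0.2)

```text
time_s: 1.35
position: [0.5015, 0.3644, 0.126]
tcp_rot: [[-0.941, -0.338, 0.0], [-0.338, 0.941, 0.0], [-0.0, 0.0, -1.0]]
force: [0.3, -0.1, -1.4]
opening: 0.603
grasp_force: 0.0
```

```bash
python3 -c "
from h import *
R=go([.5025,.3625,.0313],109.6); s=bot.read_state(); print(s['position'],s['opening'])
a=cap('scene','s1');b=cap('top','t1')
for n,c in(('s',a),('t',b)):
  print(n,proj(c,[.5025,.3625,.05]))
f=lambda i,x,y:cv2.resize(i[y:y+120,x:x+80],(400,600),interpolation=cv2.INTER_CUBIC)
cv2.imwrite('pics/m2.png',np.hstack([f(a['color'],175,110),f(b['color'],170,190)])[:,:,::-1])
"
```

```text
t 1.35 off [-0.0003 -0.0021  0.0947] dr [0.01 0.02 0.13]
[0.5015188  0.36436905 0.12600978] 0.6026411597584165
s [220.23573326 182.12801782]
t [200.62581861 240.00115172]
```

View pics/m2.png

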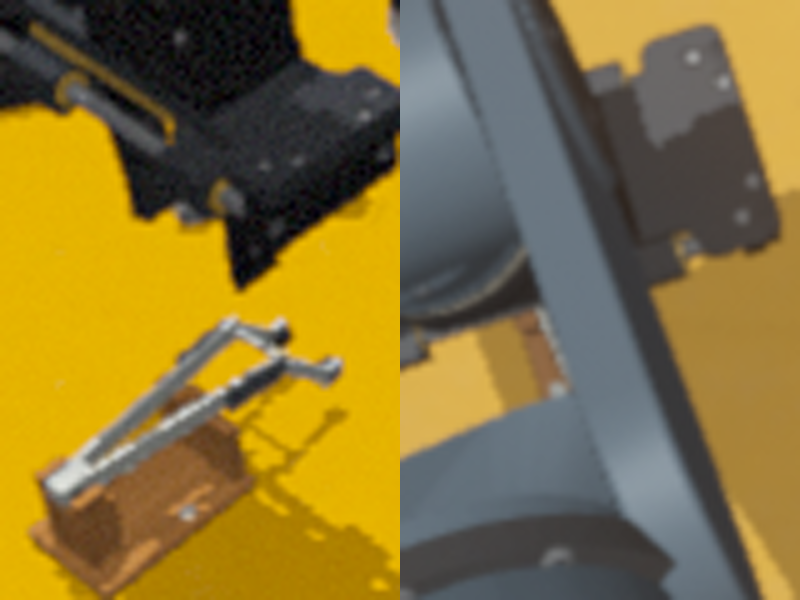

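The fingers are above the plates; the dark right plate is at scene (226,187), clear below. Next I correct the position and go down.

Request:
servo_tool(targets=[{"offset": [0, -0.002, 0.02]}, {"offset": [0, -0.002, 0.04]}, {"offset": [0, -0.002, 0.055]}, {"offset": [0, -0.002, 0.065]}, {"offset": [0, -0.002, 0.075]}, {"offset": [0, -0.002, 0.082]}, {"offset": [0, -0.002, 0.088]}, {"offset": [0, -0.002, 0.092]}, {"offset": [0, -0.002, 0.0945]}, {"offset": [0, -0.002, 0.0945]}, {"offset": [0, -0.002, 0.0945]}])

```text
$.targets[0]: bad value
```

```bash
python3 -c "
from h import *
R=go([.5025,.3625,.0313],109.6); s=bot.read_state(); print(s['position'],s['opening'],s['qvel'].round(2))
print([proj(cap('scene','s2'),p).round(1) for p in ([.5085,.3455,.05],[.5025,.3625,.05])])
c=dict(np.load('pics/s2.npz'))
cv2.imwrite('pics/m3.png',cv2.resize(c['color'][125:225,160:280],(720,600),interpolation=cv2.INTER_CUBIC)[:,:,::-1])
"
```

```text
t 1.45 off [-0.0001 -0.0017  0.0946] dr [0.   0.02 0.11]
[0.50180725 0.36408818 0.1259428 ] 0.6000563993984865 [-0.3   0.08 -0.03 -0.01  0.08  0.03]
[array([225.6, 186.1]), array([220.2, 182.1])]
```

View pics/m3.png

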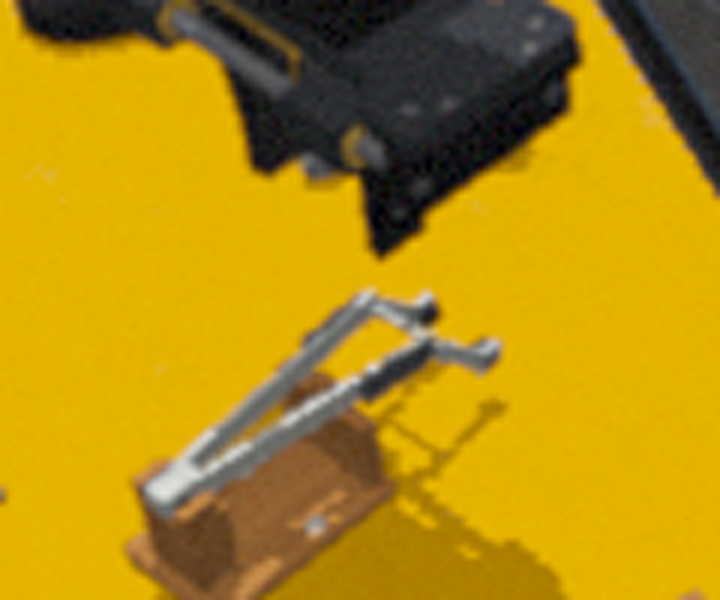

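The move was refused because "dr" is required, so nothing has moved. The plate middle is at scene (226,187), against a predicted (225.6,186.1), which is good. I'll resend it with dr.

Request:
servo_tool(targets=[{"offset": [0, -0.0015, 0.02], "dr": [0, 0, 0]}, {"offset": [0, -0.0015, 0.04], "dr": [0, 0, 0]}, {"offset": [0, -0.0015, 0.055], "dr": [0, 0, 0]}, {"offset": [0, -0.0015, 0.065], "dr": [0, 0, 0]}, {"offset": [0, -0.0015, 0.075], "dr": [0, 0, 0]}, {"offset": [0, -0.0015, 0.082], "dr": [0, 0, 0]}, {"offset": [0, -0.0015, 0.088], "dr": [0, 0, 0]}, {"offset": [0, -0.0015, 0.092], "dr": [0, 0, 0]}, {"offset": [0, -0.0015, 0.0945], "dr": [0, 0, 0]}, {"offset": [0, -0.0015, 0.0945], "dr": [0, 0, 0]}, {"offset": [0, -0.0015, 0.0945], "dr": [0, 0, 0]}])

```text
time_s: 2.47
position: [0.5033, 0.3619, 0.0314]
tcp_rot: [[-0.942, -0.336, 0.001], [-0.336, 0.942, 0.0], [-0.001, 0.0, -1.0]]
force: [0.4, -0.4, 0.2]
opening: 0.601
grasp_force: 0.0
```

```bash
python3 -c "
from h import *
R=go([.5025,.3625,.0313],109.6); s=bot.read_state(); print(s['position'],s['opening'],s['force'])
c=cap('scene','s3')
cv2.imwrite('pics/m4.png',cv2.resize(c['color'][125:225,160:280],(720,600),interpolation=cv2.INTER_CUBIC)[:,:,::-1])
"
```

```text
t 2.4667 off [0.0006 0.0008 0.0001] dr [0.   0.04 0.01]
[0.50330458 0.36194637 0.03135079] 0.6011534034292596 [ 0.4491677  -0.37516033  0.1810318 ]
```

View pics/m4.png

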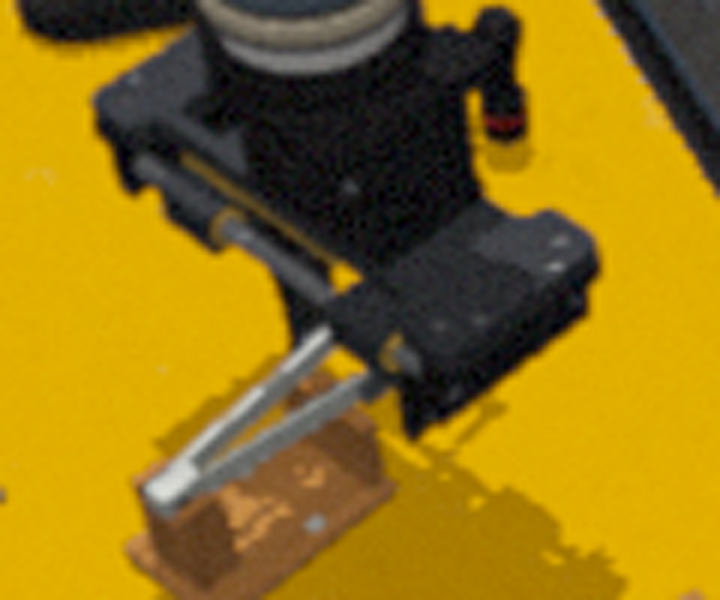

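The fingers straddle both plates, with the right finger at crop (425,400), and the heel is undisturbed. I'll close lightly to about 33.5 mm.

Request:
servo_tool(targets=[{"offset": [0, 0, 0], "dr": [0, 0, 0]}, {"offset": [0, 0, 0], "dr": [0, 0, 0]}, {"offset": [0, 0, 0], "dr": [0, 0, 0]}, {"offset": [0, 0, 0], "dr": [0, 0, 0]}, {"offset": [0, 0, 0], "dr": [0, 0, 0]}, {"offset": [0, 0, 0], "dr": [0, 0, 0]}, {"offset": [0, 0, 0], "dr": [0, 0, 0]}, {"offset": [0, 0, 0], "dr": [0, 0, 0]}], gripper=0.23)

```text
time_s: 3.18
position: [0.5032, 0.3619, 0.0311]
tcp_rot: [[-0.942, -0.336, 0.0], [-0.336, 0.942, 0.0], [-0.0, 0.0, -1.0]]
force: [0.3, 0.5, 0.3]
opening: 0.386
grasp_force: 6.5
```

Force is 6.5 N at 33.6 mm, which matches the spring law. Lifting straight up.

Request:
servo_tool(targets=[{"offset": [0, 0, -0.002], "dr": [0, 0, 0]}, {"offset": [0, 0, -0.005], "dr": [0, 0, 0]}, {"offset": [0, 0, -0.009], "dr": [0, 0, 0]}, {"offset": [0, 0, -0.014], "dr": [0, 0, 0]}, {"offset": [0, 0, -0.02], "dr": [0, 0, 0]}, {"offset": [0, 0, -0.026], "dr": [0, 0, 0]}, {"offset": [0, 0, -0.033], "dr": [0, 0, 0]}, {"offset": [0, 0, -0.04], "dr": [0, 0, 0]}, {"offset": [0, 0, -0.046], "dr": [0, 0, 0]}, {"offset": [0, 0, -0.051], "dr": [0, 0, 0]}, {"offset": [0, 0, -0.055], "dr": [0, 0, 0]}, {"offset": [0, 0, -0.058], "dr": [0, 0, 0]}, {"offset": [0, 0, -0.06], "dr": [0, 0, 0]}, {"offset": [0, 0, -0.06], "dr": [0, 0, 0]}])

```text
time_s: 4.35
position: [0.5032, 0.3619, 0.0914]
tcp_rot: [[-0.942, -0.336, 0.001], [-0.336, 0.942, 0.0], [-0.001, 0.0, -1.0]]
force: [0.6, -0.3, -1.7]
opening: 0.39
grasp_force: 6.2
```

```bash
python3 -c "
from h import *
# tongs origin == grasp point; target 44 mm behind block along heading 8.4
h=np.radians(8.4); X=np.array([.560,.1058])-.044*np.array([np.cos(h),np.sin(h)]); print(X)
go([*X,.0913],98.4); s=bot.read_state(); print(s['opening'],s['grasp_force'],s['position'])
cap('scene','s4');cap('top','t4')
"
```

```text
[0.51647202 0.09937235]
t 4.35 off [ 7.560e-02 -2.517e-01  1.000e-04] dr [1.000e-02 3.000e-02 1.121e+01]
0.3895626894100341 6.239655890967697 [0.50323479 0.36187123 0.091439  ]
```

Request:
servo_tool(targets=[{"offset": [0.001, -0.004, 0], "dr": [0, 0, 0.2]}, {"offset": [0.005, -0.016, 0], "dr": [0, 0, 0.7]}, {"offset": [0.011, -0.036, 0], "dr": [0, 0, 1.6]}, {"offset": [0.018, -0.06, 0], "dr": [0, 0, 2.7]}, {"offset": [0.026, -0.086, 0], "dr": [0, 0, 3.8]}, {"offset": [0.034, -0.112, 0], "dr": [0, 0, 5.0]}, {"offset": [0.042, -0.138, 0], "dr": [0, 0, 6.2]}, {"offset": [0.049, -0.163, 0], "dr": [0, 0, 7.3]}, {"offset": [0.056, -0.187, 0], "dr": [0, 0, 8.4]}, {"offset": [0.062, -0.208, 0], "dr": [0, 0, 9.3]}, {"offset": [0.068, -0.226, 0], "dr": [0, 0, 10.1]}, {"offset": [0.072, -0.239, 0], "dr": [0, 0, 10.7]}, {"offset": [0.0745, -0.248, 0], "dr": [0, 0, 11.1]}, {"offset": [0.0755, -0.252, 0], "dr": [0, 0, 11.2]}, {"offset": [0.0755, -0.252, 0], "dr": [0, 0, 11.2]}, {"offset": [0.0755, -0.252, 0], "dr": [0, 0, 11.2]}, {"offset": [0.0755, -0.252, 0], "dr": [0, 0, 11.2]}, {"offset": [0.0755, -0.252, 0], "dr": [0, 0, 11.2]}])

```text
time_s: 5.95
position: [0.5163, 0.0999, 0.091]
tcp_rot: [[-0.989, -0.148, -0.0], [-0.148, 0.989, 0.0], [0.0, 0.0, -1.0]]
force: [-0.3, 0.2, -0.6]
opening: 0.386
grasp_force: 6.2
```

```bash
python3 -c "
from h import *
go([.5165,.0994,.0913],98.4); s=bot.read_state(); print(s['opening'],s['grasp_force'],s['position'])
a=cap('scene','s5');b=cap('top','t5')
print([[proj(c,p).round(1) for p in([.56,.1058,.084],[.56,.1058,.028])] for c in(a,b)])
f=lambda i,x,y:cv2.resize(i[y:y+120,x:x+80],(400,600),interpolation=cv2.INTER_CUBIC)
cv2.imwrite('pics/m5.png',np.hstack([f(a['color'],260,180),f(b['color'],290,160)])[:,:,::-1])
"
```

```text
t 5.95 off [-0.0001 -0.0005 -0.0003] dr [ 0.01 -0.    0.09]
0.3859098953649387 6.212217004504055 [0.51633274 0.099891   0.09102741]
[[array([297.8, 246.4]), array([297.1, 262.3])], [array([330.9, 213.1]), array([327.3, 216.4])]]
```

View pics/m5.png

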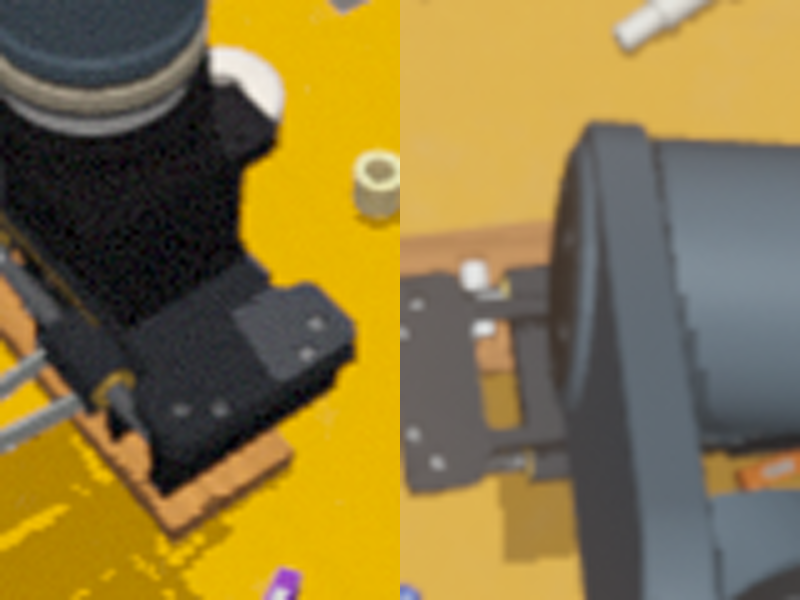

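The gripper hides the tips in both views. The arms and heel are visible at lower left of the scene view, so I'll check the tongs' yaw from the heel and measure it by mask.

```bash
python3 -c "
from h import *
c=dict(np.load('pics/s5.npz'))
h=np.radians(8.4); d=np.array([np.cos(h),np.sin(h)]); n=np.array([-d[1],d[0]]); o=np.array([.5163,.0999]);z=.1097+.006
for l in(90,60,30): print(l,proj(c,[*(o-d*l/1e3),z]).round(1))
x,y=proj(c,[*(o-d*.06),z]).astype(int); print(x,y)
cv2.imwrite('pics/m6.png',cv2.resize(c['color'][y-35:y+40,x-50:x+50],(800,600),interpolation=cv2.INTER_CUBIC)[:,:,::-1])
"
```

```text
90 [237.  273.5]
60 [251.4 264.8]
30 [265.3 256.4]
251 264
```

View pics/m6.png

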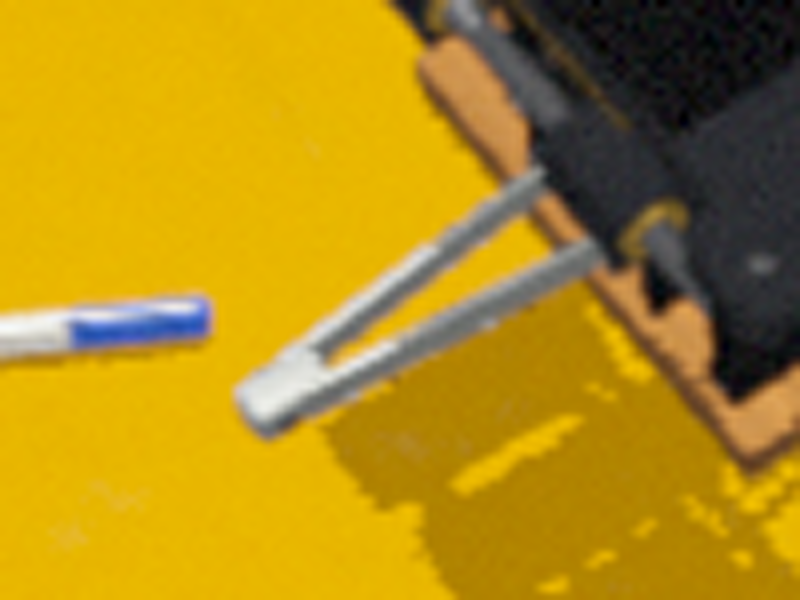

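Heel at crop (283,383), which is scene (236,276.5), about 2 px below the prediction. I'll compare it with the same feature in the earlier frames, by mask.

```bash
python3 -c "
from h import *
s=lambda f:dict(np.load(f'pics/{f}.npz'))
def heel(c,o,head,lo):
    h=np.radians(head); d=np.array([np.cos(h),np.sin(h)]); n=np.array([-d[1],d[0]])
    hsv=cv2.cvtColor(c['color'],cv2.COLOR_RGB2HSV); m=((hsv[...,1]<70)&(hsv[...,2]>195)).astype(np.uint8)
    p0=proj(c,[*(o-d*.09),lo+.006]); w=np.zeros_like(m); cv2.circle(w,tuple(int(v) for v in p0.round()),9,1,-1); m&=w
    N,L,st,ce=cv2.connectedComponentsWithStats(m)
    k=1+st[1:,4].argmax(); px=ce[k]
    ys,xs=np.where(L==k)
    q=np.array([(onz(c,(x,y),lo+.006)[:2]-o)@np.c_[d,n] for x,y in zip(xs,ys)])*1e3
    e=q[q[:,0]<q[:,0].min()+8]
    print('pred',p0.round(1),'blob',px.round(1),st[k,4],'min along',q[:,0].min().round(1),'lat of end',e.mean(0).round(1))
O=np.array([.5025,.3625])
heel(s('s0'),O,19.6,.05); heel(s('t0'),O,19.6,.05)
heel(s('s3'),O,19.6,.05)
heel(s('s4'),np.array([.5032,.3619]),19.6,.1101)
heel(s('s5'),np.array([.5163,.0999]),8.4,.1097)
heel(s('t4'),np.array([.5032,.3619]),19.6,.1101)
heel(s('t5'),np.array([.5163,.0999]),8.4,.1097)
"
```

```text
pred [189.  202.8] blob [189.2 203.7] 26 min along -101.9 lat of end [-98.2  -3.6]
pred [213.5 283.3] blob [213.9 284.2] 33 min along -99.5 lat of end [-95.9  -0.1]
pred [189.  202.8] blob [188.3 204.9] 21 min along -101.9 lat of end [-98.2  -4. ]
pred [184.4 184. ] blob [183.4 186.2] 28 min along -104.6 lat of end [-100.5   -4.3]
pred [237.  273.5] blob [237.2 275.3] 69 min along -103.2 lat of end [-99.3  -3.2]Traceback (most recent call last):
  File "<string>", line 19, in <module>
    heel(s('t4'),np.array([.5032,.3619]),19.6,.1101)
    ~~~~^^^^^^^^^^^^^^^^^^^^^^^^^^^^^^^^^^^^^^^^^^^^
  File "<string>", line 9, in heel
    k=1+st[1:,4].argmax(); px=ce[k]
        ~~~~~~~~~~~~~~~^^
ValueError: attempt to get argmax of an empty sequence
```

The offset is the same in s0, s3, s4 and s5 (about -3.5 mm in the scene view), so the tongs sit in the gripper as assumed. The scene view just reads y low, so the top-view block position, y = 0.107, holds. Shift +0.7 mm and descend.

Request:
servo_tool(targets=[{"offset": [0, 0.0007, 0.003], "dr": [0, 0, 0]}, {"offset": [0, 0.0007, 0.01], "dr": [0, 0, 0]}, {"offset": [0, 0.0007, 0.018], "dr": [0, 0, 0]}, {"offset": [0, 0.0007, 0.026], "dr": [0, 0, 0]}, {"offset": [0, 0.0007, 0.033], "dr": [0, 0, 0]}, {"offset": [0, 0.0007, 0.039], "dr": [0, 0, 0]}, {"offset": [0, 0.0007, 0.045], "dr": [0, 0, 0]}, {"offset": [0, 0.0007, 0.05], "dr": [0, 0, 0]}, {"offset": [0, 0.0007, 0.054], "dr": [0, 0, 0]}, {"offset": [0, 0.0007, 0.058], "dr": [0, 0, 0]}, {"offset": [0, 0.0007, 0.061], "dr": [0, 0, 0]}, {"offset": [0, 0.0007, 0.063], "dr": [0, 0, 0]}, {"offset": [0, 0.0007, 0.063], "dr": [0, 0, 0]}, {"offset": [0, 0.0007, 0.063], "dr": [0, 0, 0]}, {"offset": [0, 0.0007, 0.063], "dr": [0, 0, 0]}])

```text
time_s: 7.3
position: [0.5166, 0.0998, 0.0283]
tcp_rot: [[-0.989, -0.146, 0.001], [-0.146, 0.989, -0.0], [-0.001, -0.0, -1.0]]
force: [0.4, 0.0, -0.4]
opening: 0.388
grasp_force: 6.2
```

```bash
python3 -c "
from h import *
s=bot.read_state();print(s['position'],s['force'],s['moment'],s['opening'],s['grasp_force'])
a=cap('scene','s6');b=cap('top','t6')
f=lambda i,x,y:cv2.resize(i[y:y+75,x:x+50],(400,600),interpolation=cv2.INTER_CUBIC)
cv2.imwrite('pics/m7.png',np.hstack([f(a['color'],275,230),f(b['color'],295,185)])[:,:,::-1])
"
```

```text
[0.51658548 0.09977799 0.02827591] [ 0.40841296  0.00305137 -0.44036954] [-0.01007961 -0.00064705 -0.00350221] 0.3875425068618753 6.210491226520389
```

View pics/m7.png

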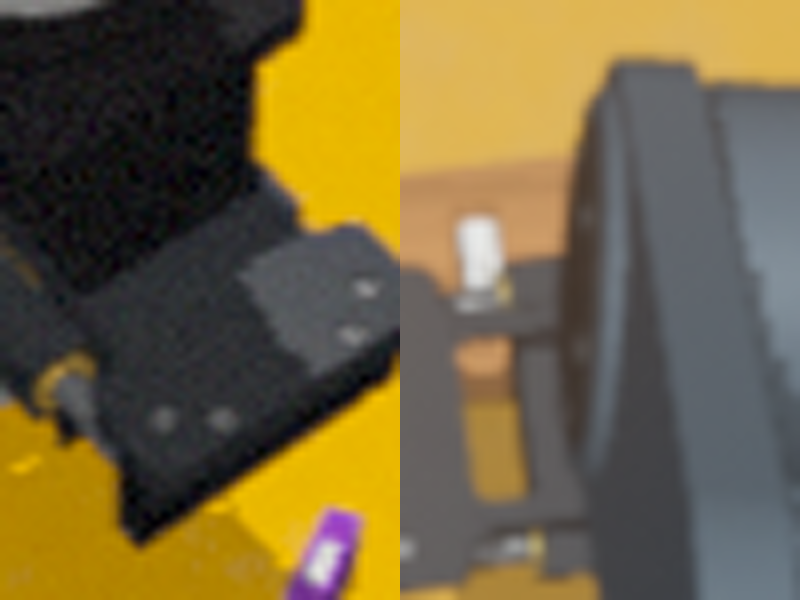

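The block is hidden and the middle bystander, visible at (480,250), is untouched; forces are near zero. I'll nudge the last 0.7 mm sideways and close to just before pad touch.

Request:
servo_tool(targets=[{"offset": [0, 0.0007, 0], "dr": [0, 0, 0]}, {"offset": [0, 0.0007, 0], "dr": [0, 0, 0]}, {"offset": [0, 0.0007, 0], "dr": [0, 0, 0]}, {"offset": [0, 0.0007, 0], "dr": [0, 0, 0]}, {"offset": [0, 0.0007, 0], "dr": [0, 0, 0]}, {"offset": [0, 0.0007, 0], "dr": [0, 0, 0]}, {"offset": [0, 0.0007, 0], "dr": [0, 0, 0]}, {"offset": [0, 0.0007, 0], "dr": [0, 0, 0]}, {"offset": [0, 0.0007, 0], "dr": [0, 0, 0]}, {"offset": [0, 0.0007, 0], "dr": [0, 0, 0]}], gripper=0.36)

```text
time_s: 8.23
position: [0.5163, 0.1005, 0.0281]
tcp_rot: [[-0.989, -0.146, -0.0], [-0.146, 0.989, -0.0], [0.0, -0.0, -1.0]]
force: [0.2, 0.7, -1.3]
opening: 0.321
grasp_force: 8.6
```

```bash
python3 -c "
from h import *
s=bot.read_state();print(s['position'],s['force'],s['moment'],s['opening']*87,s['grasp_force'])"
```

```text
[0.51629143 0.100488   0.02805361] [ 0.208118    0.73063016 -1.33332606] [ 0.03908401 -0.00325317  0.00277674] 27.894342442986396 8.628800818696618
```

Request:
servo_tool(targets=[{"offset": [0, 0, 0], "dr": [0, 0, 0]}, {"offset": [0, 0, 0], "dr": [0, 0, 0]}, {"offset": [0, 0, 0], "dr": [0, 0, 0]}, {"offset": [0, 0, 0], "dr": [0, 0, 0]}, {"offset": [0, 0, 0], "dr": [0, 0, 0]}], gripper=0.39)

```text
time_s: 8.65
position: [0.5163, 0.1005, 0.0281]
tcp_rot: [[-0.989, -0.146, 0.0], [-0.146, 0.989, -0.0], [-0.0, -0.0, -1.0]]
force: [-0.5, -0.1, -0.3]
opening: 0.306
grasp_force: 9.8
```

Request:
servo_tool(targets=[{"offset": [0, 0, 0], "dr": [0, 0, 0]}, {"offset": [0, 0, 0], "dr": [0, 0, 0]}, {"offset": [0, 0, 0], "dr": [0, 0, 0]}])

```text
time_s: 8.9
position: [0.5163, 0.1005, 0.0281]
tcp_rot: [[-0.989, -0.146, 0.0], [-0.146, 0.989, -0.0], [-0.0, -0.0, -1.0]]
force: [-0.6, -1.1, 0.1]
opening: 0.306
grasp_force: 9.8
```

Request:
servo_tool(targets=[{"offset": [0, 0, 0], "dr": [0, 0, 0]}, {"offset": [0, 0, 0], "dr": [0, 0, 0]}], gripper=0.41)

```text
time_s: 9.07
position: [0.5164, 0.1005, 0.0281]
tcp_rot: [[-0.989, -0.146, 0.0], [-0.146, 0.989, -0.0], [-0.0, -0.0, -1.0]]
force: [0.3, -0.9, -0.5]
opening: 0.302
grasp_force: 10.9
```

Request:
servo_tool(targets=[{"offset": [0, 0, 0], "dr": [0, 0, 0]}, {"offset": [0, 0, 0], "dr": [0, 0, 0]}, {"offset": [0, 0, 0], "dr": [0, 0, 0]}, {"offset": [0, 0, 0], "dr": [0, 0, 0]}])

```text
time_s: 9.4
position: [0.5164, 0.1005, 0.0281]
tcp_rot: [[-0.989, -0.146, 0.0], [-0.146, 0.989, 0.0], [-0.0, -0.0, -1.0]]
force: [0.2, -1.0, -0.5]
opening: 0.299
grasp_force: 11.1
```

Lateral force is -1 N, so the right pad leads by about 0.5 mm. I'll shift -0.5 mm and close to the mark.

Request:
servo_tool(targets=[{"offset": [0, -0.0005, 0], "dr": [0, 0, 0]}, {"offset": [0, -0.0005, 0], "dr": [0, 0, 0]}, {"offset": [0, -0.0005, 0], "dr": [0, 0, 0]}, {"offset": [0, -0.0005, 0], "dr": [0, 0, 0]}, {"offset": [0, -0.0005, 0], "dr": [0, 0, 0]}, {"offset": [0, -0.0005, 0], "dr": [0, 0, 0]}], gripper=0.425)

```text
time_s: 9.9
position: [0.5163, 0.1, 0.028]
tcp_rot: [[-0.989, -0.146, -0.0], [-0.146, 0.989, 0.0], [0.0, 0.0, -1.0]]
force: [-0.4, -0.2, -1.1]
opening: 0.29
grasp_force: 11.8
```

Request:
servo_tool(targets=[{"offset": [0, 0, 0], "dr": [0, 0, 0]}, {"offset": [0, 0, 0], "dr": [0, 0, 0]}, {"offset": [0, 0, 0], "dr": [0, 0, 0]}, {"offset": [0, 0, 0], "dr": [0, 0, 0]}])

```text
time_s: 10.23
position: [0.5163, 0.1, 0.028]
tcp_rot: [[-0.989, -0.146, -0.0], [-0.146, 0.989, -0.0], [0.0, 0.0, -1.0]]
force: [-0.5, 0.7, -0.5]
opening: 0.292
grasp_force: 11.8
```

Request:
servo_tool(targets=[{"offset": [0, 0, 0], "dr": [0, 0, 0]}, {"offset": [0, 0, 0], "dr": [0, 0, 0]}, {"offset": [0, 0, 0], "dr": [0, 0, 0]}, {"offset": [0, 0, 0], "dr": [0, 0, 0]}, {"offset": [0, 0, 0], "dr": [0, 0, 0]}], gripper=0.434)

```text
time_s: 10.65
position: [0.5163, 0.1, 0.028]
tcp_rot: [[-0.989, -0.146, -0.0], [-0.146, 0.989, 0.0], [0.0, 0.0, -1.0]]
force: [-0.4, -0.0, -1.1]
opening: 0.286
grasp_force: 12.4
```

Request:
servo_tool(targets=[{"offset": [0, 0, 0], "dr": [0, 0, 0]}, {"offset": [0, 0, 0], "dr": [0, 0, 0]}, {"offset": [0, 0, 0], "dr": [0, 0, 0]}])

```text
time_s: 10.9
position: [0.5163, 0.1, 0.028]
tcp_rot: [[-0.989, -0.146, -0.0], [-0.146, 0.989, -0.0], [0.0, 0.0, -1.0]]
force: [-0.6, -0.8, -1.1]
opening: 0.29
grasp_force: 12.4
```

Width is about 25.0 mm at 12.4 N, so the tips are at the mark. Lifting slowly.

Request:
servo_tool(targets=[{"offset": [0, 0, -0.0005], "dr": [0, 0, 0]}, {"offset": [0, 0, -0.0015], "dr": [0, 0, 0]}, {"offset": [0, 0, -0.003], "dr": [0, 0, 0]}, {"offset": [0, 0, -0.005], "dr": [0, 0, 0]}, {"offset": [0, 0, -0.0075], "dr": [0, 0, 0]}, {"offset": [0, 0, -0.0105], "dr": [0, 0, 0]}, {"offset": [0, 0, -0.0135], "dr": [0, 0, 0]}, {"offset": [0, 0, -0.0165], "dr": [0, 0, 0]}, {"offset": [0, 0, -0.0195], "dr": [0, 0, 0]}, {"offset": [0, 0, -0.0225], "dr": [0, 0, 0]}, {"offset": [0, 0, -0.0255], "dr": [0, 0, 0]}, {"offset": [0, 0, -0.0285], "dr": [0, 0, 0]}, {"offset": [0, 0, -0.0315], "dr": [0, 0, 0]}, {"offset": [0, 0, -0.0345], "dr": [0, 0, 0]}, {"offset": [0, 0, -0.0375], "dr": [0, 0, 0]}, {"offset": [0, 0, -0.0405], "dr": [0, 0, 0]}, {"offset": [0, 0, -0.043], "dr": [0, 0, 0]}, {"offset": [0, 0, -0.045], "dr": [0, 0, 0]}, {"offset": [0, 0, -0.0465], "dr": [0, 0, 0]}, {"offset": [0, 0, -0.047], "dr": [0, 0, 0]}])

```text
time_s: 12.57
position: [0.5165, 0.1, 0.0753]
tcp_rot: [[-0.989, -0.146, 0.0], [-0.146, 0.989, -0.0], [-0.0, -0.0, -1.0]]
force: [0.3, 0.7, -1.4]
opening: 0.288
grasp_force: 12.4
```

Request:
servo_tool(targets=[{"offset": [0, 0, -0.0005], "dr": [0, 0, 0]}, {"offset": [0, 0, -0.0015], "dr": [0, 0, 0]}, {"offset": [0, 0, -0.003], "dr": [0, 0, 0]}, {"offset": [0, 0, -0.0055], "dr": [0, 0, 0]}, {"offset": [0, 0, -0.0085], "dr": [0, 0, 0]}, {"offset": [0, 0, -0.0115], "dr": [0, 0, 0]}, {"offset": [0, 0, -0.0145], "dr": [0, 0, 0]}, {"offset": [0, 0, -0.0175], "dr": [0, 0, 0]}, {"offset": [0, 0, -0.02], "dr": [0, 0, 0]}, {"offset": [0, 0, -0.022], "dr": [0, 0, 0]}, {"offset": [0, 0, -0.023], "dr": [0, 0, 0]}, {"offset": [0, 0, -0.023], "dr": [0, 0, 0]}, {"offset": [0, 0, -0.023], "dr": [0, 0, 0]}, {"offset": [0, 0, -0.023], "dr": [0, 0, 0]}, {"offset": [0, 0, -0.023], "dr": [0, 0, 0]}, {"offset": [0, 0, -0.023], "dr": [0, 0, 0]}, {"offset": [0, 0, -0.023], "dr": [0, 0, 0]}])

```text
time_s: 13.98
position: [0.5163, 0.1, 0.0979]
tcp_rot: [[-0.989, -0.146, -0.0], [-0.146, 0.989, -0.0], [0.0, 0.0, -1.0]]
force: [0.3, 0.1, -1.8]
opening: 0.283
grasp_force: 12.4
```

```bash
python3 -c "
from h import *
s=bot.read_state();print(s['position'],s['force'],s['moment'],s['opening']*87,s['grasp_force'])
a=cap('scene','s8');b=cap('top','t8')
print([[proj(c,p).round(1) for p in([.56,.107,.098],[.56,.107,.02])] for c in(a,b)])
f=lambda i,x,y:cv2.resize(i[y:y+90,x:x+60],(400,600),interpolation=cv2.INTER_CUBIC)
cv2.imwrite('pics/m8.png',np.hstack([f(a['color'],260,205),f(b['color'],290,180)])[:,:,::-1])
"
```

```text
[0.51627943 0.09996852 0.09792004] [ 0.34562144  0.07789991 -1.76471314] [0.08965456 0.00205336 0.01786407] 24.59073395643951 12.367649939842522
[[array([297.6, 241.8]), array([296.8, 264. ])], [array([331.3, 212.2]), array([326.2, 216.8])]]
```

View pics/m8.png

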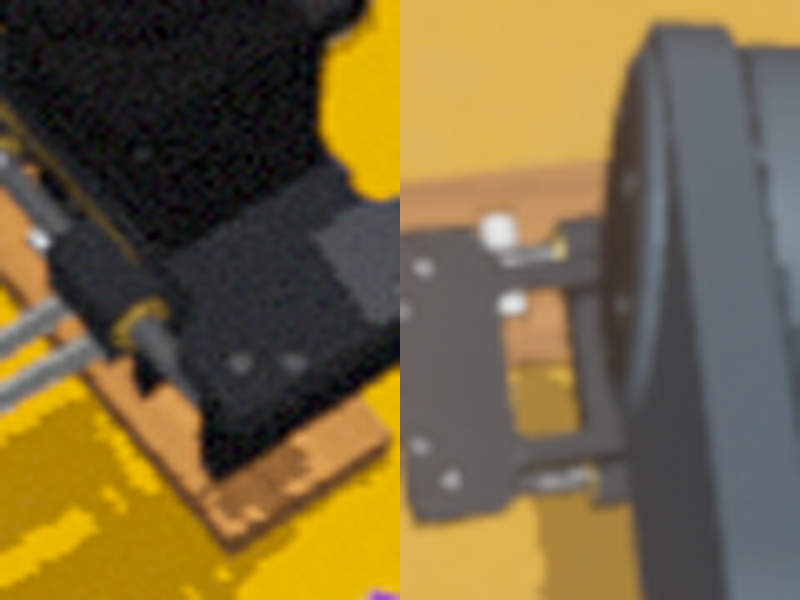

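The block is hidden behind the gripper. The grip force is still 12.4 N, while the spring alone would give about 10 N, so the pads are still loaded and the block is held. The stand is otherwise undisturbed. Handing in.

```bash
python3 -c "
from h import *
print(ticket.hand_in())"
```

```text
the job is handed in; nothing more can be done
None
```

I handed the job in at about 14 s, with the tallest block lifted about 7 cm and held in the tongs at the index mark; the gripper hid it from both cameras, so I inferred the hold from the steady 12.4 N grip force (about 10 N if empty) and judged the mark from the 25 mm grip width, without seeing the ring.

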